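Change the burning pens over through centre off

ROBOT

A 6-joint arm with a two-finger parallel gripper is mounted at the origin on a cart in front of the work surface, level with it; the furniture and walls round the work are solid. World frame = base frame: x ahead of the robot, y to its left, z up, the work surface at z = 0. Lengths are in m, angles in degrees, forces in N, time in s.
With the tool pointing down it reaches from about 0.375 to 0.9 m from the base axis. Payload 3.1 kg.
Tool frame: the origin (TCP) lies midway between the tips of the shut fingers; the grasp point (between the pads) lies 19 mm behind it; z points along the fingers, y is the line along which they close (so a half turn about z gives the same grasp; the last joint's range is limited). The gripper opens to 87 mm and grips with 3 to 60 N. Pads are 19 mm wide; open, the fingers measure 117 mm over their backs; the gripper's body (75 mm by 190 mm) begins 51 mm behind the grasp point.
Start: joints at [62.768, 30.224, 82.088, -0, 67.689, -10.227], TCP at [0.183, 0.598, 0.223] pointing down, gripper open.
Joint ranges: [-176.69, 176.69], [-43.24, 126.21], [12.49, 139.97], [-82, 262], [0, 151.66], [-163.58, 163.58]. Speed limits (degrees/s): [159.86, 159.86, 180, 180, 180, 180].

INTERFACE

Orientations are given as a 3x3 rotation matrix whose columns are the frame's x, y, z axes.
In Python, from rig import read_state, optics, bot gives the robot as it stands. The module is installed in compiled form; this text tells all that it offers.
- The arm moves only by the tool send_rows, never from a script. Its argument "commands" is a list of rows, each a list of 7 numbers: the turn, a rotation vector about the tool's x, y, z in units of 5 degrees (1.0 is 5 degrees), then the shift along the tool's x, y, z in units of 30 mm (1.0 is 30 mm), then the opening, from 0 (shut) to 1 (fully open). In form: [[rx, ry, rz, tx, ty, tz, gripper], ...]. A call has 1 to 20 rows; each row is the pose to reach, as a shift and turn from the pose commanded when the call began, along the tool's axes at that moment; what a row does not reach only later rows make up. A row lasts 1/12 s, in which the tool goes at most 41.7 mm and 7.16 degrees, less where a joint would pass 70% of its speed; a pose out of reach is approached as far as the arm can. A call with a gripper value outside its range is refused whole. The fingers move at their own pace and stop on an object; the grip force is fixed at half the most. Time passes only in rows, so rows that repeat a pose let the fingers close. It gives the time, the measured TCP pose, the force, the opening and the grip force at its end, in the units of the state.
- read_state(): the state, without advancing time (a new reading comes with each control period).
- optics.capture(name): name is "scene" or "top" or "wrist"; returns a dict with "image" (420x560x3 uint8, blue, green, red), "intrinsics" (3x3 intrinsics, pixels), "extrinsics" (4x4, takes a point from world to camera coordinates); the wrist camera has in their place "T_tool_cam" (4x4, takes a point from camera to tool coordinates, whose origin is the TCP and whose axes are the flange's). Camera axes: x right, y down, z forward; pixel columns grow to the right and rows downward; lengths in m; the calibration is good to about 2 mm. The wrist camera is an equidistant fisheye: a pixel r from the principal point sees the ray r / f radians off the axis. A picture is of the moment at which its call begins: read the wrist's pose just before it. There is no depth.
- bot.hand_in(): hands the job in; it is judged then, once.
The state is a dict: "time_s": time; "joint_positions": joint angles; "qvel": joint speeds; "tau": joint torques, N m; "position": TCP position; "tcp_rot": TCP orientation; "force": force on the tool from outside, world axes, zero at the start; "moment": the same for the moment, N m; "opening": opening from 0.0 (shut) to 1.0 (fully open); "grasp_force": force on a finger pad.
Only numpy, scipy, OpenCV 4.12 (cv2) and the standard library are available. Lean on these libraries where they do the work, as an engineer would, in place of code of your own. Each camera call takes 0.05 s, during which the arm holds its last target. There are 200 camera calls.

TASK

On the hat-burning table the ball-handled changeover switch feeds one of two burning pens, and it is to feed the other one. Swing its lever from the side it leans to now up to the middle (off, lever upright), let it rest there for at least two seconds, then swing it on over to the opposite side until it is against its stop, and let go. Leave the lamp switch with the short flat paddle as it is.

Things in the scene. Friction and masses are not known exactly. Their poses are not given: they have to be found in the camera images.
- changeover: Changeover switch, fixed: plywood board 110x140x12 mm with a grey box 70x100x45 mm (top at 57 mm, pivot cheeks to 67 mm) and a slim steel lever with a ball. Origin: centre of the board's underside, z up. The board's long side and the lever's swing run along its y; the hinge runs along its x, 60 mm above the origin. Turned up to 0.6 rad; stands left or right of the lamp switch.
- lever (a joint): Changeover lever's angle, rad: 0 upright (centre, off); -0.61 leaning fully to the switch's -y side (starts there or up to 0.1 short of it); +0.61 leaning fully to its +y side, at the stop. No spring: friction (0.15 N m, about 2 N at the ball) keeps it where it is left.
- ball (a point): Centre of the changeover lever's steel ball, 28 mm across, 90 mm from the hinge on a 10 mm stem (16 mm collar just below the ball); 134 mm above the table when leaning fully, 150 mm upright. Can be pinched from above with the fingers closing along the hinge (the switch's x); the ball then turns between the fingers.
- paddle_tip (a point): Top end of the lamp switch's lever, to be left alone: same board and grey box, but a short lever (60 mm from hinge to this point) with a flat steel paddle 34x34x8 mm instead of a ball. It may lean anywhere up to 0.5 rad either way.

How it is judged:
By the outcome, as a careful person would: the job done as asked, in the order asked, and still so for the second after the job is handed in, with the robot touching nothing.
It also fails if it takes over 37 s, if anything falls off the work surface, if the arm or the gripper's body presses on something with over 40 N, if the wrist force passes 120 N, or if a joint passes its speed limit or range.

## Working session

There is one attempt and no reset: what is moved stays moved. The work goes in short steps, Python scripts to look and compute and a tool call to move; the robot and the scene stay as the last step left them, time stands still between calls to the robot, and variables do not carry over. Pictures are saved under pics/ and viewed, at most 10 in all, crops included, and the job is handed in when it is done.

Besides the shell and the picture viewer there is one more tool, called in YAML: its name, and indented under it one key for each argument. send_rows: Moves the arm, as the interface text tells. Its arguments: {"type":"object","properties":{"commands":{"type":"array","items":{"type":"array","items":{"type":"number"}}}},"required":["commands"]}

```bash
mkdir -p pics; python3 - <<'E'
from rig import read_state, optics
import cv2,numpy as np
s=read_state();print(s['time_s'],s['position'],np.round(s['tcp_rot'],3).tolist(),s['opening'])
for n in("scene","top"):
    c=optics.capture(n);cv2.imwrite(f'pics/{n}0.png',c['image']);print(n,c['intrinsics'].tolist(),np.round(c['extrinsics'],4).tolist())
a=[cv2.imread(f'pics/{n}0.png') for n in("scene","top")]
E
```

```text
0.0 [0.18242142 0.59702069 0.22156659] [[-0.956, 0.292, -0.001], [0.292, 0.956, -0.002], [0.0, -0.002, -1.0]] 0.9982860477490485
scene [[529.8091729864453, 0.0, 279.33781177459923], [0.0, 529.8091729864453, 206.359267578203], [0.0, 0.0, 1.0]] [[0.6495, -0.7604, -0.0032, -0.3758], [-0.5962, -0.5066, -0.6228, 0.4143], [0.4719, 0.4064, -0.7824, 0.7427], [0.0, 0.0, 0.0, 1.0]]
top [[449.98412468301717, 0.0, 275.5548965115289], [0.0, 449.98412468301717, 213.70767341096524], [0.0, 0.0, 1.0]] [[0.0064, -0.9998, -0.0177, 0.0087], [-0.9844, -0.0032, -0.1756, 0.5726], [0.1756, 0.0186, -0.9843, 0.9396], [0.0, 0.0, 0.0, 1.0]]
```

View pics/scene0.png

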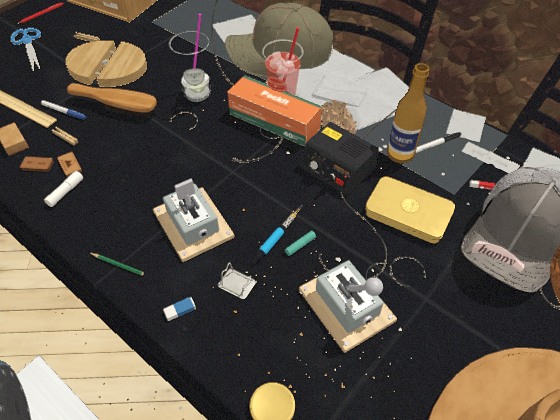

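View pics/top0.png

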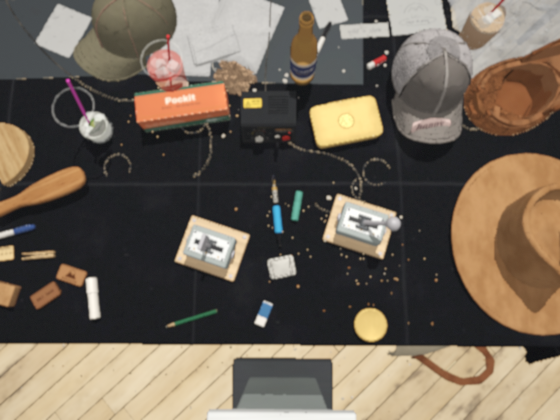

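The scene view shows the ball switch at about (347,305) with its ball at (373,287). In the top view it's at (360,226), with the ball at (394,223) leaning to image right (world -y). The paddle switch is to the left, at (211,248) in the top view. Next I'll measure the board and ball.

```bash
cat > h.py <<'E'
import numpy as np,cv2
from rig import read_state, optics
def ray(c,uv):
    K,E=c['intrinsics'],c['extrinsics'];R,t=E[:3,:3],E[:3,3]
    d=R.T@np.linalg.solve(K,[uv[0],uv[1],1]);return -R.T@t,d/np.linalg.norm(d)
def plane(c,uv,z):
    o,d=ray(c,uv);return o+d*(z-o[2])/d[2]
def tri(*rs):
    A=sum(np.eye(3)-np.outer(d,d) for o,d in rs);b=sum((np.eye(3)-np.outer(d,d))@o for o,d in rs)
    p=np.linalg.solve(A,b);return p,[np.linalg.norm((np.eye(3)-np.outer(d,d))@(p-o)) for o,d in rs]
def proj(c,p):
    q=c['extrinsics'][:3]@np.append(p,1);q=c['intrinsics']@q;return q[:2]/q[2]
E
python3 - <<'E'
from h import *
B={'scene':(290,250,120,110),'top':(315,185,100,80)}
out=[]
for n,(x,y,w,h) in B.items():
    c=optics.capture(n);im=c['image'][y:y+h,x:x+w]
    hsv=cv2.cvtColor(im,cv2.COLOR_BGR2HSV)
    m=cv2.inRange(hsv,(8,50,110),(28,255,255))
    cs,_=cv2.findContours(m,cv2.RETR_EXTERNAL,cv2.CHAIN_APPROX_NONE)
    k=[q for q in cs if len(q)>15]
    pts=np.concatenate(k)[:,0]+[x,y]
    # board edge points at top-face height, min area rect in the world plane
    P=np.array([plane(c,p,.012)[:2] for p in pts],np.float32)
    r=cv2.minAreaRect((P*1000).astype(np.float32));print(n,r)
    out.append(cv2.resize(im,(400,int(400*h/w)),interpolation=cv2.INTER_CUBIC))
H=max(o.shape[0] for o in out)
cv2.imwrite('pics/crop.png',np.hstack([cv2.copyMakeBorder(o,0,H-o.shape[0],0,0,cv2.BORDER_CONSTANT) for o in out]))
E
```

```text
scene ((550.1729736328125, -176.81808471679688), (142.7743377685547, 114.82246398925781), 71.96984100341797)
top ((552.32568359375, -177.54086303710938), (145.22828674316406, 117.16985321044922), 71.60317993164062)
```

View pics/crop.png

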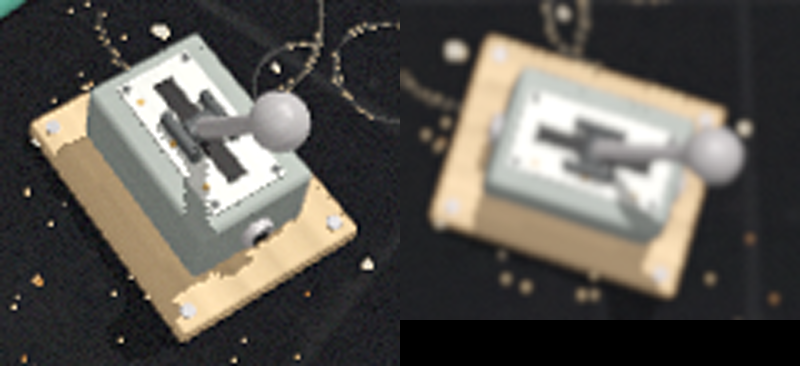

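```bash
python3 - <<'E'
from h import *
cc={n:optics.capture(n) for n in('scene','top')}
G={'scene':(374.0,286.3),'top':(393.5,223.9)}
p,e=tri(*[ray(cc[n],G[n]) for n in G]);print('ball',p,e)
ctr=np.array([.551,-.177]);u=np.array([np.cos(np.radians(71.8)),np.sin(np.radians(71.8))])
d=p[:2]-ctr;print('along,across',d@u,d@[-u[1],u[0]],'lever',np.arcsin(d@u/.09))
# target TCP shift in tool axes at start
s=read_state();R=s['tcp_rot']
for w in([.5,.25,.25],[p[0],p[1],.25]):print((R.T@(np.array(w)-s['position'])/.03).round(2))
print('j',s['joint_positions'],'turn z about tool',(73.03+18.2)/5)
E
```

```text
ball [ 0.53642755 -0.22366371  0.14135732] [np.float64(0.0002619303809163572), np.float64(0.00026193038091627195)]
along,across -0.048880701613645966 -0.0007312882503325083 lever -0.5741471726080237
[-13.5   -7.98  -0.92]
[-19.28 -22.73  -0.91]
j [ 6.27675289e+01  3.02440968e+01  8.21090827e+01  1.42134695e-03
  6.76891101e+01 -1.02271576e+01] turn z about tool 18.246000000000002
```

send_rows:
  commands:
    - [0, 0, 9, -13.5, -8, -0.9, 1]
    - [0, 0, 9, -13.5, -8, -0.9, 1]
    - [0, 0, 9, -13.5, -8, -0.9, 1]
    - [0, 0, 9, -13.5, -8, -0.9, 1]
    - [0, 0, 9, -13.5, -8, -0.9, 1]
    - [0, 0, 9, -13.5, -8, -0.9, 1]
    - [0, 0, 9, -13.5, -8, -0.9, 1]
    - [0, 0, 9, -13.5, -8, -0.9, 1]
    - [0, 0, 9, -13.5, -8, -0.9, 1]
    - [0, 0, 18.25, -19.3, -22.7, -0.9, 1]
    - [0, 0, 18.25, -19.3, -22.7, -0.9, 1]
    - [0, 0, 18.25, -19.3, -22.7, -0.9, 1]
    - [0, 0, 18.25, -19.3, -22.7, -0.9, 1]
    - [0, 0, 18.25, -19.3, -22.7, -0.9, 1]
    - [0, 0, 18.25, -19.3, -22.7, -0.9, 1]
    - [0, 0, 18.25, -19.3, -22.7, -0.9, 1]
    - [0, 0, 18.25, -19.3, -22.7, -0.9, 1]
    - [0, 0, 18.25, -19.3, -22.7, -0.9, 1]
    - [0, 0, 18.25, -19.3, -22.7, -0.9, 1]
    - [0, 0, 18.25, -19.3, -22.7, -0.9, 1]

```text
time_s: 1.97
position: [0.5196, -0.1316, 0.2488]
tcp_rot: [[0.314, 0.95, 0.0], [0.95, -0.314, 0.0], [0.0, 0.0, -1.0]]
force: [0.8, 0.5, 0.6]
opening: 1.002
grasp_force: 0.0
```

```bash
python3 - <<'E'
from h import *
optics.capture('top')
optics.capture('top')
s=read_state();c=optics.capture('wrist');cv2.imwrite('pics/w1.png',c['image']);print(s['position'],{k:np.round(v,4).tolist() for k,v in c.items() if k!='image'},np.abs(s['qvel']).max())
np.savez('w1.npz',p=s['position'],R=s['tcp_rot'])
E
```

```text
[ 0.52186169 -0.13619266  0.24898683] {'intrinsics': [[325.1923, 0.0, 270.9885], [0.0, 325.1923, 209.0771], [0.0, 0.0, 1.0]], 'T_tool_cam': [[0.0006, -0.9537, -0.3008, 0.0841], [1.0, 0.0007, -0.0002, 0.0009], [0.0004, -0.3008, 0.9537, -0.1609], [0.0, 0.0, 0.0, 1.0]]} 4.461015058877196
```

View pics/w1.png

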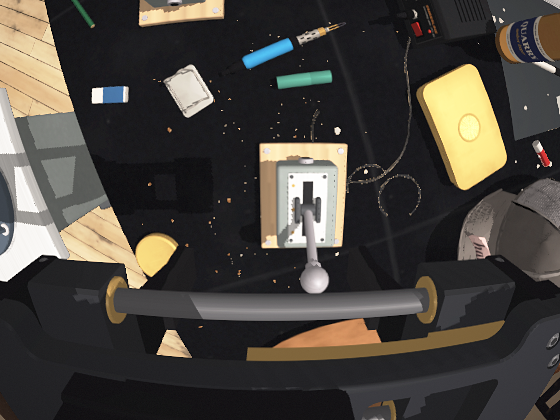

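The wrist view shows the ball at (315,278) and the board edges upright (columns 261 and 346), so the yaw is right. I'll shift sideways for a second viewpoint.

send_rows:
  commands:
    - [0, 0, 0, -1.0, 1.38, 0.5, 1]
    - [0, 0, 0, -1.0, 1.38, 0.5, 1]
    - [0, 0, 0, -1.0, 1.38, 0.5, 1]
    - [0, 0, 0, -1.0, 1.38, 0.5, 1]

```text
time_s: 2.45
position: [0.5491, -0.1697, 0.233]
tcp_rot: [[0.313, 0.95, -0.002], [0.95, -0.313, 0.002], [0.001, -0.002, -1.0]]
force: [0.9, 0.7, 0.2]
opening: 0.997
grasp_force: 0.0
```

```bash
cat >> h.py <<'E'
def wray(c,s,uv):
    K,T=c['intrinsics'],c['T_tool_cam'];v=np.array([uv[0]-K[0,2],uv[1]-K[1,2]]);r=np.hypot(*v);th=r/K[0,0]
    d=np.append(v/r*np.sin(th),np.cos(th));R=np.asarray(s['tcp_rot'])
    return R@T[:3,3]+np.asarray(s['position']),R@T[:3,:3]@d
E
python3 - <<'E'
from h import *
s=read_state();c=optics.capture('wrist');cv2.imwrite('pics/w2.png',c['image'])
print(s['position'],np.abs(s['qvel']).max())
w=np.load('w1.npz')
p0=np.array([.5364,-.2237,.137])
print(p0, 'w1 ray at z .135:',end='')
o,d=wray(c,dict(position=w['p'],tcp_rot=w['R']),(315,278));print(o+d*(.135-o[2])/d[2])
E
```

```text
[ 0.54909155 -0.16973685  0.23298552] 1.3960720175909016
[ 0.5364 -0.2237  0.137 ] w1 ray at z .135:[ 0.5403985  -0.21989158  0.135     ]
```

View pics/w2.png

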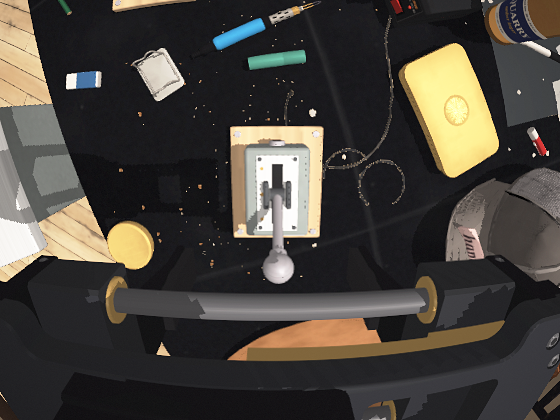

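The ball is at (278,267), nearly centred between the fingers. I'll combine all the views.

```bash
python3 - <<'E'
from h import *
cc={n:optics.capture(n) for n in('scene','top','wrist')};c=cc['wrist'];s=read_state()
w=np.load('w1.npz')
rs=[ray(cc['scene'],(374.0,286.3)),ray(cc['top'],(393.5,223.9)),wray(c,dict(position=w['p'],tcp_rot=w['R']),(315,278)),wray(c,s,(278,267))]
for k in([0,1],[0,1,3],[0,3],[1,3],[2,3],[0,1,2,3]):print(k,*tri(*[rs[i] for i in k]))
# board corners in wrist view (bottom-face corners approx top face): four corners
P=np.array([wp[0]+wp[1]*(.012-wp[0][2])/wp[1][2] for wp in (wray(c,s,q) for q in((231,127),(323,126),(322,237),(231,238)))])
print(P.mean(0),np.linalg.norm(np.diff(P,axis=0),axis=1))
# ball from angular size check & hue
E
```

```text
[0, 1] [ 0.53642755 -0.22366371  0.14135732] [np.float64(0.0002619303809163572), np.float64(0.00026193038091627195)]
[0, 1, 3] [ 0.53875605 -0.2230524   0.13540047] [np.float64(0.0010496486453159528), np.float64(0.0025311063094547626), np.float64(0.0017830381323785836)]
[0, 3] [ 0.53969399 -0.22183309  0.13471128] [np.float64(0.0003342854494420849), np.float64(0.0003342854494420688)]
[1, 3] [ 0.53860688 -0.22718978  0.1250301 ] [np.float64(0.0008397865195126088), np.float64(0.000839786519512533)]
[2, 3] [ 0.53991847 -0.22102935  0.1343488 ] [np.float64(0.0007850474123904126), np.float64(0.0007850474123903781)]
[0, 1, 2, 3] [ 0.53941449 -0.22280992  0.13347576] [np.float64(0.0014214038164578227), np.float64(0.003322016358663025), np.float64(0.001950780050023842), np.float64(0.0005721985531488737)]
[ 0.55499103 -0.17651023  0.012     ] [0.10802824 0.14000744 0.11663774]
```

send_rows:
  commands:
    - [0, 0, 0, -1.75, 0.24, 0.5, 1]
    - [0, 0, 0, -1.75, 0.24, 1.0, 1]
    - [0, 0, 0, -1.75, 0.24, 2.0, 1]
    - [0, 0, 0, -1.75, 0.24, 3.0, 1]
    - [0, 0, 0, -1.75, 0.24, 3.9, 1]
    - [0, 0, 0, -1.75, 0.24, 3.9, 1]
    - [0, 0, 0, -1.75, 0.24, 3.9, 1]
    - [0, 0, 0, -1.75, 0.24, 3.9, 1]

```text
time_s: 3.32
position: [0.5409, -0.2231, 0.1182]
tcp_rot: [[0.313, 0.95, 0.002], [0.95, -0.313, -0.001], [-0.001, 0.002, -1.0]]
force: [-0.3, 0.3, -0.1]
opening: 0.999
grasp_force: 0.0
```

```bash
python3 - <<'E'
from h import *
s=read_state();print(s['position'],s['force'])
a=optics.capture('wrist')['image'][180:390,100:440];b=optics.capture('scene')['image'][200:360,270:470]
a=cv2.resize(a,(400,247));b=cv2.resize(b,(400,320),interpolation=cv2.INTER_CUBIC)
cv2.imwrite('pics/g1.png',np.hstack([cv2.copyMakeBorder(a,0,73,0,0,0),b]))
E
```

```text
[ 0.54092719 -0.22307195  0.1181506 ] [-0.26993491  0.34072981 -0.08522444]
```

View pics/g1.png

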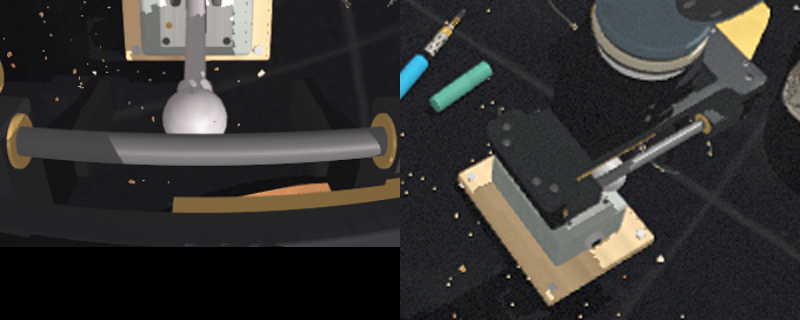

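The ball is centred between the fingers. I'll lower slightly and close.

send_rows:
  commands:
    - [0, 0, 0, 0, 0, 0.1, 1]
    - [0, 0, 0, 0, 0, 0.1, 0]
    - [0, 0, 0, 0, 0, 0.1, 0]
    - [0, 0, 0, 0, 0, 0.1, 0]
    - [0, 0, 0, 0, 0, 0.1, 0]
    - [0, 0, 0, 0, 0, 0.1, 0]
    - [0, 0, 0, 0, 0, 0.1, 0]
    - [0, 0, 0, 0, 0, 0.1, 0]
    - [0, 0, 0, 0, 0, 0.1, 0]
    - [0, 0, 0, 0, 0, 0.1, 0]

```text
time_s: 4.25
position: [0.54, -0.223, 0.1136]
tcp_rot: [[0.313, 0.95, -0.0], [0.95, -0.313, 0.0], [0.0, -0.0, -1.0]]
force: [-0.0, 0.5, -0.0]
opening: 0.402
grasp_force: 0.0
```

send_rows:
  commands:
    - [0, 0, 0, 0, 0, 0, 0]
    - [0, 0, 0, 0, 0, 0, 0]
    - [0, 0, 0, 0, 0, 0, 0]
    - [0, 0, 0, 0, 0, 0, 0]
    - [0, 0, 0, 0, 0, 0, 0]

```text
time_s: 4.67
position: [0.5381, -0.2224, 0.1134]
tcp_rot: [[0.313, 0.95, -0.004], [0.95, -0.313, 0.002], [0.0, -0.004, -1.0]]
force: [-5.5, 0.1, 3.8]
opening: 0.298
grasp_force: 29.6
```

```bash
python3 - <<'E'
from h import *
s=read_state();print(s['position'],s['force'],s['opening']*87,s['grasp_force'])
u=s['tcp_rot'][:,0];print(u)
for C in([.551,-.177],[.555,-.1765]):
  d=(s['position'][:2]-C)@u[:2];print(d,np.arcsin(d/.09), .06+.09*np.cos(np.arcsin(d/.09)))
E
```

```text
[ 0.53808013 -0.22236558  0.11341397] [-5.53281763  0.11164869  3.75043727] 25.93944076341732 29.647395461797714
[3.12721965e-01 9.49844696e-01 1.61466744e-04]
-0.04713058036672063 -0.5511568420630809 0.13667273566461607
-0.048856390574833514 -0.573825499654976 0.13558474118497277
```

Gripped firmly. Now I'll swing along the arc to upright.

send_rows:
  commands:
    - [0, 0, 0, 0.18, -0.05, -0.1, 0]
    - [0, 0, 0, 0.37, -0.05, -0.2, 0]
    - [0, 0, 0, 0.56, -0.05, -0.27, 0]
    - [0, 0, 0, 0.76, -0.05, -0.34, 0]
    - [0, 0, 0, 0.96, -0.05, -0.39, 0]
    - [0, 0, 0, 1.17, -0.05, -0.43, 0]
    - [0, 0, 0, 1.38, -0.05, -0.45, 0]
    - [0, 0, 0, 1.59, -0.05, -0.46, 0]
    - [0, 0, 0, 1.59, -0.05, -0.46, 0]
    - [0, 0, 0, 1.59, -0.05, -0.46, 0]
    - [0, 0, 0, 1.59, -0.05, -0.46, 0]

```text
time_s: 5.58
position: [0.5532, -0.1761, 0.1271]
tcp_rot: [[0.313, 0.95, -0.001], [0.95, -0.313, 0.002], [0.001, -0.001, -1.0]]
force: [-3.0, 1.6, -3.3]
opening: 0.297
grasp_force: 30.0
```

```bash
python3 - <<'E'
from h import *
s=read_state();print(s['position'],s['force'],s['opening']*87,s['grasp_force'],np.abs(s['qvel']).max())
u=s['tcp_rot'][:,0]
for C in([.551,-.177],[.555,-.1765]):
  d=(s['position'][:2]-C)@u[:2];print(d)
a=optics.capture('wrist')['image'][60:390,100:440];b=optics.capture('top')['image'][180:280,300:420]
a=cv2.resize(a,(400,388));b=cv2.resize(b,(400,333),interpolation=cv2.INTER_CUBIC)
cv2.imwrite('pics/g2.png',np.hstack([a,cv2.copyMakeBorder(b,0,55,0,0,0)]))
E
```

```text
[ 0.55320905 -0.17613278  0.12706803] [-3.02745691  1.58214303 -3.27341328] 25.837114182220898 30.034288465976715 0.3678106685600107
0.0015155786467080461
-0.00021230655409207067
```

View pics/g2.png

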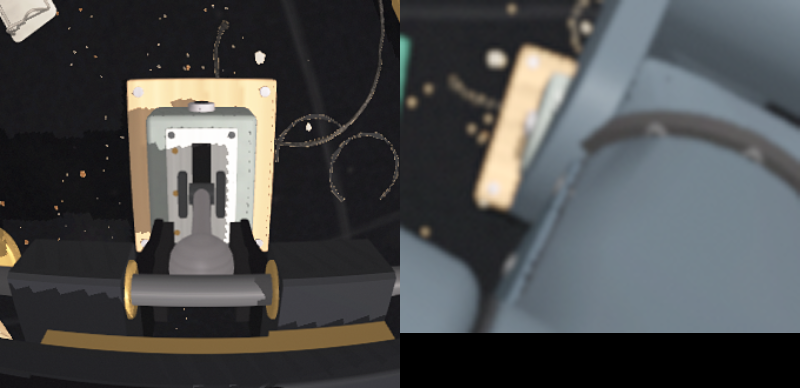

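Ball held, lever looks near upright. I'll check the hinge position from the cheeks in the wrist view.

```bash
python3 - <<'E'
from h import *
s=read_state();c=optics.capture('wrist');u=s['tcp_rot'][:2,0]
for q in((183,192),(221,193)):
  o,d=wray(c,s,(100+q[0]*.85,60+q[1]*.85));P=o+d*(.067-o[2])/d[2];print(P,(s['position'][:2]-P[:2])@u)
w=np.array([.54909155,-.16973685,.23298552]);s2=dict(position=w,tcp_rot=s['tcp_rot'])
for q in((266,195),(288,194)):
  o,d=wray(c,s2,q);P=o+d*(.067-o[2])/d[2];print(P,(s['position'][:2]-P[:2])@u)
# board far/near edge centre now: far corners at crop (129,80),(276,80), near edge (131,250),(268,250)
P=[]
for q in((129,80),(276,80),(131,251),(268,251)):
  o,d=wray(c,s,(100+q[0]*.85,60+q[1]*.85));P.append(o+d*(.012-o[2])/d[2])
P=np.array(P);print((P-s['position'])[:,:2]@u)
E
```

```text
[ 0.54441979 -0.16986863  0.067     ] -0.0036897576819635825
[ 0.56642476 -0.1777948   0.067     ] -0.0030622710989011764
[ 0.54365303 -0.17164974  0.067     ] -0.0017580553150248956
[ 0.56573628 -0.17776721  0.067     ] -0.0028726169103049206
[ 0.06942112  0.0695584  -0.06859246 -0.06833863]
```

send_rows:
  commands:
    - [0, 0, 0, 0.03, 0, 0, 0]
    - [0, 0, 0, 0.03, 0, 0, 0]
    - [0, 0, 0, 0.03, 0, 0, 0]
    - [0, 0, 0, 0.03, 0, 0, 0]
    - [0, 0, 0, 0.03, 0, 0, 0]
    - [0, 0, 0, 0.03, 0, 0, 0]
    - [0, 0, 0, 0.03, 0, 0, 0]
    - [0, 0, 0, 0.03, 0, 0, 0]
    - [0, 0, 0, 0.03, 0, 0, 0]
    - [0, 0, 0, 0.03, 0, 0, 0]
    - [0, 0, 0, 0.03, 0, 0, 0]
    - [0, 0, 0, 0.03, 0, 0, 0]
    - [0, 0, 0, 0.03, 0, 0, 0]
    - [0, 0, 0, 0.03, 0, 0, 0]
    - [0, 0, 0, 0.03, 0, 0, 0]
    - [0, 0, 0, 0.03, 0, 0, 0]
    - [0, 0, 0, 0.03, 0, 0, 0]
    - [0, 0, 0, 0.03, 0, 0, 0]
    - [0, 0, 0, 0.03, 0, 0, 0]
    - [0, 0, 0, 0.03, 0, 0, 0]

```text
time_s: 7.4
position: [0.5531, -0.1766, 0.1271]
tcp_rot: [[0.313, 0.95, -0.001], [0.95, -0.313, 0.0], [-0.0, -0.001, -1.0]]
force: [-3.4, -0.3, -5.8]
opening: 0.294
grasp_force: 30.1
```

send_rows:
  commands:
    - [0, 0, 0, 0, 0, 0, 0]
    - [0, 0, 0, 0, 0, 0, 0]
    - [0, 0, 0, 0, 0, 0, 0]
    - [0, 0, 0, 0, 0, 0, 0]
    - [0, 0, 0, 0, 0, 0, 0]
    - [0, 0, 0, 0, 0, 0, 0]
    - [0, 0, 0, 0, 0, 0, 0]
    - [0, 0, 0, 0, 0, 0, 0]
    - [0, 0, 0, 0, 0, 0, 0]
    - [0, 0, 0, 0, 0, 0, 0]
    - [0, 0, 0, 0, 0, 0, 0]
    - [0, 0, 0, 0, 0, 0, 0]
    - [0, 0, 0, 0, 0, 0, 0]
    - [0, 0, 0, 0, 0, 0, 0]
    - [0, 0, 0, 0, 0, 0, 0]
    - [0, 0, 0, 0, 0, 0, 0]

```text
time_s: 8.73
position: [0.5531, -0.1766, 0.1271]
tcp_rot: [[0.313, 0.95, -0.002], [0.95, -0.313, 0.0], [-0.0, -0.001, -1.0]]
force: [-5.0, -0.9, -5.1]
opening: 0.302
grasp_force: 30.1
```

send_rows:
  commands:
    - [0, 0, 0, 0.24, 0, 0.01, 0]
    - [0, 0, 0, 0.48, 0, 0.04, 0]
    - [0, 0, 0, 0.71, 0, 0.09, 0]
    - [0, 0, 0, 0.94, 0, 0.15, 0]
    - [0, 0, 0, 1.16, 0, 0.24, 0]
    - [0, 0, 0, 1.39, 0, 0.34, 0]
    - [0, 0, 0, 1.56, 0, 0.44, 0]
    - [0, 0, 0, 1.72, 0, 0.54, 0]
    - [0, 0, 0, 1.78, 0, 0.58, 0]
    - [0, 0, 0, 1.82, 0, 0.61, 0]
    - [0, 0, 0, 1.82, 0, 0.61, 0]
    - [0, 0, 0, 1.82, 0, 0.61, 0]

```text
time_s: 9.73
position: [0.5695, -0.1268, 0.1104]
tcp_rot: [[0.312, 0.95, -0.003], [0.95, -0.312, -0.004], [-0.004, -0.001, -1.0]]
force: [-10.0, -5.5, 3.8]
opening: 0.297
grasp_force: 29.5
```

send_rows:
  commands:
    - [0, 0, 0, 0.07, -0.05, 0.05, 0]
    - [0, 0, 0, 0.1, -0.05, 0.07, 0]
    - [0, 0, 0, 0.1, -0.05, 0.07, 0]
    - [0, 0, 0, 0.1, -0.05, 0.07, 0]

```text
time_s: 10.07
position: [0.5698, -0.1264, 0.11]
tcp_rot: [[0.311, 0.95, -0.001], [0.95, -0.311, -0.009], [-0.008, 0.002, -1.0]]
force: [-13.4, -12.9, 11.1]
opening: 0.293
grasp_force: 29.0
```

It's against the stop: force rises without motion. Release and retreat upward.

send_rows:
  commands:
    - [0, 0, 0, 0, 0, 0, 0.8]
    - [0, 0, 0, 0, 0, 0, 0.8]
    - [0, 0, 0, 0, 0, 0, 0.8]
    - [0, 0, 0, 0, 0, 0, 0.8]
    - [0, 0, 0, 0, 0, 0, 0.8]
    - [0, 0, 0, 0, 0, 0, 0.8]
    - [0, 0, 0, 0, 0, 0, 0.8]
    - [0, 0, 0, 0, 0, 0, 0.8]
    - [0, 0, 0, 0, 0, 0, 0.8]
    - [0, 0, 0, 0, 0, 0, 0.8]

```text
time_s: 10.9
position: [0.5705, -0.1211, 0.1069]
tcp_rot: [[0.313, 0.95, 0.0], [0.95, -0.313, 0.0], [0.0, 0.0, -1.0]]
force: [0.4, -1.0, 0.0]
opening: 0.792
grasp_force: 0.0
```

send_rows:
  commands:
    - [0, 0, 0, 0, 0, -0.5, 0.8]
    - [0, 0, 0, 0, 0, -1.5, 0.8]
    - [0, 0, 0, 0, 0, -2.7, 0.8]
    - [0, 0, 0, 0, 0, -4, 0.8]
    - [0, 0, 0, -4, 0, -4, 0.8]
    - [0, 0, 0, -4, 0, -4, 0.8]
    - [0, 0, 0, -4, 0, -4, 0.8]
    - [0, 0, 0, -6, 0, -4, 0.8]
    - [0, 0, 0, -8, 0, -4, 0.8]
    - [0, 0, 0, -8, 0, -4, 0.8]
    - [0, 0, 0, -8, 0, -4, 0.8]
    - [0, 0, 0, -8, 0, -4, 0.8]
    - [0, 0, 0, -8, 0, -4, 0.8]

```text
time_s: 11.98
position: [0.4949, -0.3486, 0.2267]
tcp_rot: [[0.314, 0.949, -0.0], [0.949, -0.314, 0.001], [0.001, -0.001, -1.0]]
force: [-0.2, 0.7, -0.1]
opening: 0.797
grasp_force: 0.0
```

```bash
python3 - <<'E'
from h import *
s=read_state();print(s['position'],s['force'],s['opening'],s['time_s'])
a=optics.capture('scene')['image'][150:360,130:430];b=optics.capture('top')['image'][180:290,160:420]
a=cv2.resize(a,(400,280),interpolation=cv2.INTER_CUBIC);b=cv2.resize(b,(400,169),interpolation=cv2.INTER_CUBIC)
cv2.imwrite('pics/f.png',np.hstack([a,cv2.copyMakeBorder(b,0,111,0,0,0)]))
E
```

```text
[ 0.49492653 -0.34858295  0.22666081] [-0.20327398  0.69199799 -0.09391364] 0.797214320993161 11.9833
```

View pics/f.png

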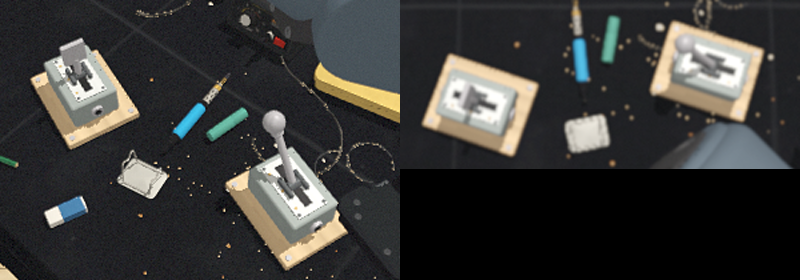

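The lever now leans to the opposite side, with the ball at scene (335,241) and top (345,209). The paddle switch is unchanged. I'll check the angle numerically.

```bash
python3 - <<'E'
from h import *
cc={n:optics.capture(n) for n in('scene','top')}
p,e=tri(ray(cc['scene'],(334.4,241.2)),ray(cc['top'],(344.3,208.3)));u=np.array([.313,.95])
print(p,e,[(p[:2]-C)@u for C in([.551,-.177],[.555,-.1765])],'want .0516')
E
```

```text
[ 0.56807407 -0.12749138  0.13552887] [np.float64(0.0010173574966029243), np.float64(0.001017357496602899)] [np.float64(0.0523773712109777), np.float64(0.0506503712109777)] want .0516
```

```bash
python3 -c "
from rig import bot
print(bot.hand_in())"
```

```text
the job is handed in; nothing more can be done
None
```

The changeover lever was swung to upright, held there about 3 s, then swung over to the opposite stop and released. A final camera check put the ball within about 1 mm of where full lean should place it. The lamp switch was left untouched, and the job was handed in at about 12 s of the 37 s limit.

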